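# Check the free play of an e-scooter brake lever

### The arm

A 6-joint arm with a two-finger parallel gripper is mounted at the origin on the work surface. World frame = base frame: x ahead of the robot, y to its left, z up, the work surface at z = 0. Lengths are in m, angles in rad, forces in N, time in s.
With the tool pointing down it reaches from about 0.375 to 0.9 m from the base axis. Payload 3.1 kg.
Tool frame: the origin (TCP) lies between the finger pads; the fingertips stand 25 mm ahead of it and the grasp point (between the pads) lies 6 mm ahead of it (ctrl.finger_overhang is the distance from the TCP to the fingertips, in m); z points along the fingers, y is the line along which they close (so a half turn about z gives the same grasp; the last joint's range is limited). The gripper opens to 87 mm and grips with 3 to 60 N. Pads are 19 mm wide; open, the fingers measure 117 mm over their backs; the gripper's body (75 mm by 190 mm) begins 51 mm behind the grasp point.
Start: joints at [1.002, 0.527, 1.433, -0, 1.181, -0.178], TCP at [0.238, 0.578, 0.248] pointing down, gripper open.
Joint ranges: [-3.08, 3.08], [-0.75, 2.2], [0.22, 2.44], [-1.43, 4.57], [0, 2.65], [-2.85, 2.85]. Speed limits (rad/s): [2.79, 2.79, 3.14, 3.14, 3.14, 3.14].

### API

Orientations are given as a 3x3 rotation matrix whose columns are the frame's x, y, z axes.
In Python, from rig import ctrl gives the robot as it stands. Calls block until the motion is done:
- ctrl.move_to(position, orientation): joint-space move of the TCP to a pose.
- ctrl.move_straight(position, attitude=None, velocity=0.15, until_force=None): straight line of the TCP; attitude=None keeps the orientation; velocity is the mean speed in m/s. With until_force (N) it stops when the force on the tool has changed by that much, and returns True; else False.
- ctrl.move_j(angles): joint-space move.
- ctrl.move_gripper(opening, grip_force=None): finger opening in m; grip_force is the grip in N (None keeps the last); returns when the fingers have stopped.
- ctrl.hold(seconds).
- ctrl.inverse_kinematics(position, orientation): joint angles nearest the present ones, or None.
- ctrl.read_state(): the state.
- ctrl.grab_frame(name): name is "side" or "top" or "wrist"; returns (picture, depth): 400x640x3 uint8, red, green, blue; 400x640 float32, m along the optical axis (not along the pixel's ray), 0 where there is no reading.
- ctrl.camera_model(name): a dict with "K" (3x3 intrinsics, pixels), "k1" (the pictures are not rectified: a ray, as slopes to the right and down, at radius r is drawn at 1 + k1 r^2 times it, then the intrinsics apply), "eye" and "rotation" of the camera in the world; the wrist camera has in their place "hand_eye" (4x4, takes a point from camera to tool coordinates, whose origin is the TCP and whose axes are the flange's). Camera axes: x right, y up, looking along -z (the intrinsics and any distortion apply to the point x, -y, -z); pixel columns grow to the right and rows downward; lengths in m; the calibration is good to about 2 mm. A picture is of the moment at which its call begins: read the wrist's pose just before it. camera_model takes no time and is no camera call.
A pose or a line that the arm cannot do raises ctrl.MotionError and nothing moves.
- ctrl.finish_job(): hands the job in; it is judged then, once.
The state is a dict: "t": time; "q": joint angles; "joint_velocities": joint speeds; "tau": joint torques, N m; "ee_pos": TCP position; "orientation": TCP orientation; "wrist_force": force on the tool from outside, world axes, zero at the start; "wrist_torque": the same for the moment, N m; "finger_gap": finger opening in m; "gripper_force": force on a finger pad.
Only numpy, scipy, OpenCV 4.12 (cv2) and the standard library are available. Lean on these libraries where they do the work, as an engineer would, in place of code of your own. Each camera call takes 0.05 s, during which the arm holds its last target. There are 200 camera calls.

### The job

Check the brake lever on the scooter handlebar: with the outside of the fingers, push the red-sleeved lever gently all the way in until it stops short of the grip, and let it spring fully out again. Then push it fully in a second time and keep it there: the program finishes while still holding the lever in at its stop, so that the gap can be measured. Do not touch the hand grip or work the orange throttle, and leave everything else on the desk where it is.

Things in the scene. Friction and masses are not known exactly. Their poses are not given: they have to be found in the camera images.
- handlebar: E-scooter handlebar on a desk stand, fixed: dark base plate 150 x 120 x 20 mm, stem, straight level bar 460 mm long, 22 mm thick, axis 150 mm above the desk, display in the middle (top 186 mm up). Origin at the centre of the plate's underside; y runs along the bar to the brake-lever end, +x is level, the way the lever is pressed. Turned up to 0.6 rad from the robot's axes.
- brake_lever (a joint): brake lever angle in rad: 0 = sprung fully out, 0.36 = fully in, against its own stop (about 11 mm short of the grip). A spring pushes it out: at the red sleeve it takes about 2 N to start it and about 6 N to bring it to the stop; let go, it springs back to 0 by itself.
- lever_pad (a point): Where to push: middle of the outer face of the lever's red sleeve (46 long, 16 high, 12 mm thick), 150 mm up, 85 mm from the hinge. Moves with the lever: x points level into it (pressing direction), y along it from hinge to tip. Red ball end, 16 mm across, 105 mm from the hinge. The lever splays 0.44 rad from the bar when out, 0.08 fully in. Things below it are under 32 mm high.
- lever_hinge (a point): the lever's hinge: upright axis, 150 mm above the desk, 26 mm in front of the bar's axis and 85 mm along the bar from the middle. Seen from above the lever turns clockwise about it as it is pressed in.
- grip: black rubber hand grip behind the lever, 32 mm thick, 120 mm long, around the bar; origin at its centre, on the bar's axis, y along the bar. Not to be touched.
- throttle (a joint): orange thumb throttle on the other half of the bar, a sprung paddle 34 mm long: 0 = at rest, up to 0.5 rad pressed down. To be left alone.
- screwdriver: screwdriver with a yellow handle, 190 mm long, lying on the desk by the handlebar; origin at the middle of its underside. To be left where it is.
- tape: roll of blue tape lying flat, 76 mm across, 19 mm high; origin at the centre of its underside. To be left where it is.
- bell: small brass bicycle bell, 52 mm across, 31 mm high; origin at the centre of its underside. To be left where it is.
- mug: white mug, 80 mm across, 92 mm high, handle on one side; origin at the centre of its underside. To be left where it is.
- beaker: yellow plastic beaker, 76 mm across, 85 mm high; origin at the centre of its underside. To be left where it is.
- bottle: green bottle, 66 mm across, 210 mm high, on the far side of the handlebar; origin at the centre of its underside. To be left where it is.
- pad_box: small blue box of brake pads, 70 x 50 x 24 mm, on the far side of the handlebar; origin at the centre of its underside. To be left where it is.

How it is judged:
By the outcome, as a careful person would: the job done as asked, in the order asked, and still so for the second after the job is handed in, while the arm keeps its last pose, push and grip.
It also fails if it takes over 38 s, if anything falls off the work surface, if the arm or the gripper's body presses on something with over 40 N, if the wrist force passes 120 N, or if a joint passes its speed limit or range.

## Working session

There is one attempt and no reset: what is moved stays moved. The work goes in short steps, each a Python script; the robot and the scene stay as the last script left them, time stands still between calls to the robot, and variables do not carry over. Pictures are saved under pics/ and viewed, at most 10 in all, crops included, and the job is handed in when it is done.

```bash
mkdir -p pics; ls; python3 - <<'E'
from rig import ctrl
import cv2,numpy as np
for n in("top","side"):
    p,d=ctrl.grab_frame(n); cv2.imwrite(f"pics/{n}0.png",p[:,:,::-1]); np.savez(f"{n}0.npz",p=p,d=d)
    print(n,ctrl.camera_model(n))
print(ctrl.camera_model("wrist"))
s=ctrl.read_state();print(s["t"],s["orientation"],s["finger_gap"],ctrl.finger_overhang)
E
```

```text
pics
top {'K': array([[432.15109226,   0.        , 316.74933905],
       [  0.        , 432.15109226, 191.67824232],
       [  0.        ,   0.        ,   1.        ]]), 'k1': -0.08432996938850072, 'eye': array([ 0.43504593, -0.02151499,  0.93516271]), 'rotation': array([[-0.02859735,  0.98419131, -0.17478459],
       [-0.99954094, -0.02640528,  0.01485469],
       [ 0.01000462,  0.17512916,  0.98449463]])}
side {'K': array([[485.84153523,   0.        , 325.54324286],
       [  0.        , 485.84153523, 206.32829804],
       [  0.        ,   0.        ,   1.        ]]), 'k1': -0.13097090548298282, 'eye': array([ 0.20232875, -0.65807012,  0.97349597]), 'rotation': array([[ 0.87064578,  0.35756233, -0.33782408],
       [-0.4915861 ,  0.6573785 , -0.57113625],
       [ 0.01786148,  0.66332698,  0.74811649]])}
{'K': array([[303.72464102,   0.        , 317.29345034],
       [  0.        , 303.72464102, 196.60193964],
       [  0.        ,   0.        ,   1.        ]]), 'k1': -0.006495209624425727, 'hand_eye': array([[-4.71000415e-04,  9.69092613e-01,  2.46696747e-01,
         6.63801000e-02],
       [ 9.99999478e-01,  6.80110898e-04, -7.62435179e-04,
        -2.82998611e-04],
       [-9.06651446e-04,  2.46696260e-01, -9.69092428e-01,
        -1.37380661e-01],
       [ 0.00000000e+00,  0.00000000e+00,  0.00000000e+00,
         1.00000000e+00]])}
0.1 [[-9.24617648e-01  3.80895045e-01 -1.08178843e-03]
 [ 3.80896411e-01  9.24616191e-01 -1.68049120e-03]
 [ 3.60148321e-04 -1.96586115e-03 -9.99998003e-01]] 0.08692632262663509 0.025
```

View pics/top0.png

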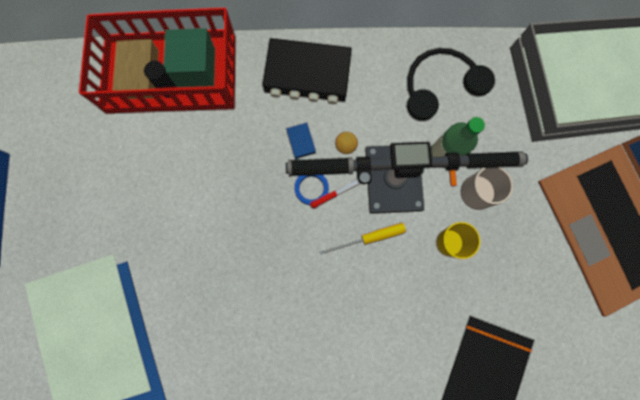

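View pics/side0.png

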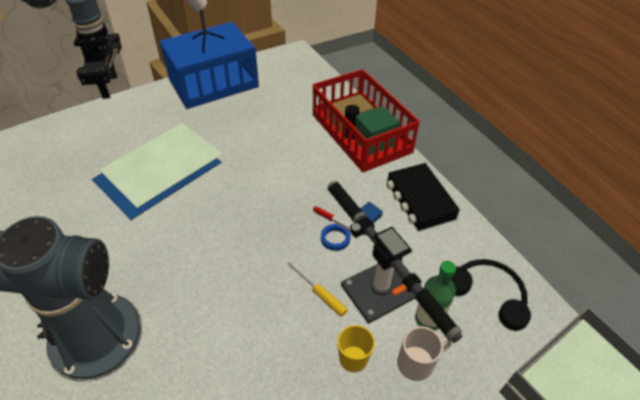

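The top view shows the bar running left to right from (288,167) to (526,158). The red sleeve is at about (323,199) on the robot's side, with the hinge near (364,178) and the tape below the sleeve at (311,188). The side view shows the sleeve at (323,213).

```bash
cat > h.py <<'E'
import numpy as np,cv2
from rig import ctrl
def ray(uv,cm,eye=None,R=None):
    K=cm["K"];k=cm["k1"]
    d=cv2.undistortPoints(np.array(uv,float).reshape(-1,1,2),K,np.array([k,0,0,0,0.]))[:,0]
    R=cm["rotation"] if R is None else R
    return np.c_[d[:,0],-d[:,1],-np.ones(len(d))]@R.T, (cm["eye"] if eye is None else eye)
def onz(uv,cm,z,eye=None,R=None):
    r,e=ray(uv,cm,eye,R); return e+r*((z-e[2])/r[:,2])[:,None]
def red(p,box=None):
    h=cv2.cvtColor(p,cv2.COLOR_RGB2HSV).astype(int)
    m=((h[:,:,0]<8)|(h[:,:,0]>172))&(h[:,:,1]>150)&(h[:,:,2]>60)
    m=m.astype(np.uint8)
    if box: b=np.zeros_like(m);b[box[1]:box[3],box[0]:box[2]]=1;m&=b
    return m
E
python3 - <<'E'
from h import *
P={}
for n,box in(("top",(290,170,380,230)),("side",(300,195,350,230))):
    f=np.load(f"{n}0.npz");cm=ctrl.camera_model(n)
    m=red(f["p"],box);ys,xs=np.nonzero(m);c=[xs.mean(),ys.mean()]
    rr=cv2.minAreaRect(np.c_[xs,ys].astype(np.float32))
    print(n,m.sum(),c,rr,"depth",np.median(f["d"][m>0]))
    P[n]=ray([c],cm)
    print(onz([c],cm,.155), onz(cv2.boxPoints(rr),cm,.155).round(4))
(r1,e1),(r2,e2)=P["top"],P["side"]
A=np.c_[r1[0],-r2[0]];s=np.linalg.lstsq(A,e2-e1,rcond=None)[0];print("tri",e1+s[0]*r1[0],e2+s[1]*r2[0])
cm=ctrl.camera_model("top")
# bar ends from dark blob in depth: height map
f=np.load("top0.npz");d=f["d"];v,u=np.mgrid[:400,:640]
r,e=ray(np.c_[u.ravel(),v.ravel()],cm);X=(e+r*d.ravel()[:,None])
h=X[:,2];inb=(u.ravel()>270)&(u.ravel()<545)&(v.ravel()>140)&(v.ravel()<185)&(f["p"].max(2).ravel()<60)&(h>.145)&(h<.172)
B=X[inb];print(inb.sum(),B.min(0),B.max(0))
a=B[B[:,1]>np.median(B[:,1])]
g=B[B[:,1]>0.00]
vx=cv2.fitLine(B[:,:2].astype(np.float32),cv2.DIST_HUBER,0,.01,.01).ravel();print(vx,np.arctan2(-vx[0]*np.sign(vx[1]),abs(vx[1])))
t=(B[:,:2]-vx[2:])@vx[:2];print("ends",vx[2:]+t.min()*vx[:2],vx[2:]+t.max()*vx[:2],np.ptp(t))
E
```

```text
top 140 [np.float64(322.76428571428573), np.float64(199.30714285714285)] ((323.4000244140625, 199.3000030517578), (5.366563320159912, 27.280029296875), 63.43495178222656) depth 0.7874782
[[ 0.55909769 -0.04387534  0.155     ]] [[ 0.5529 -0.0204  0.155 ]
 [ 0.5743 -0.0657  0.155 ]
 [ 0.5653 -0.0698  0.155 ]
 [ 0.5439 -0.0245  0.155 ]]
side 101 [np.float64(323.009900990099), np.float64(212.62376237623764)] ((322.70001220703125, 212.60000610351562), (19.677398681640625, 4.919349193572998), 26.56505012512207) depth 1.0803694
[[ 0.55776941 -0.04681831  0.155     ]] [[ 0.5409 -0.0302  0.155 ]
 [ 0.5516 -0.021   0.155 ]
 [ 0.5733 -0.0626  0.155 ]
 [ 0.5627 -0.0713  0.155 ]]
tri [ 0.55971266 -0.04398619  0.15113245] [ 0.55946699 -0.04389899  0.15109088]
2335 [ 0.58835797 -0.41755176  0.14536821] [0.6409194  0.01321219 0.17199204]
[ 0.01800126 -0.99983793  0.6183003  -0.18022515] 0.018002229
ends [0.61481527 0.01334367] [ 0.62257042 -0.41739811] 0.43081159986883466
```

```bash
cat >> h.py <<'E'
YAW=.018; H=np.array([.598,-.1225])
def pad(th,H=None,yaw=None):
    H=globals()["H"] if H is None else H; yaw=YAW if yaw is None else yaw
    a=.44-th+yaw; l=np.array([-np.sin(a),np.cos(a)]); p=np.array([np.cos(a),np.sin(a)])
    return H+.085*l-.006*p, p
def att(p):
    y=np.array([p[0],p[1],0]);z=np.array([0,0,-1.]);return np.c_[np.cross(y,z),y,z]
def tcp(th,back,z):
    q,p=pad(th);q=q-p*(.015+back);return np.array([q[0],q[1],z]),att(p)
E
python3 - <<'E'
from h import *
ctrl.move_gripper(0.0,10)
P,A=tcp(0,.045,.27);print(P,ctrl.inverse_kinematics(P,A))
ctrl.move_to(P,A)
s=ctrl.read_state();p,d=ctrl.grab_frame("wrist");cm=ctrl.camera_model("wrist")
np.savez("w1.npz",p=p,d=d,ee=s["ee_pos"],o=s["orientation"]);cv2.imwrite("pics/w1.png",p[:,:,::-1])
print(s["t"],s["ee_pos"],s["q"],s["finger_gap"],s["wrist_force"])
for th in(0,.36):
    print(tcp(th,0,.157)[0],ctrl.inverse_kinematics(*tcp(th,0,.157)))
E
```

```text
[ 0.50121887 -0.07544246  0.27      ] [-3.70179121e-01  3.39919148e-01  1.69742153e+00 -4.44089210e-16
  1.10425198e+00 -8.28179121e-01]
4.125 [ 0.50132786 -0.07470355  0.26997531] [-3.68840183e-01  3.39958325e-01  1.69743937e+00  2.64373227e-04
  1.10427491e+00 -8.28160386e-01] 0.0006289674197915681 [-0.10830679 -0.10378594  0.63219192]
[ 0.5415811  -0.05554548  0.157     ] [-3.07529934e-01  5.47073210e-01  1.72068352e+00 -4.44089210e-16
  8.73835927e-01 -7.65529934e-01]
[ 0.56878409 -0.03996255  0.157     ] [-2.66068647e-01  5.74854074e-01  1.65566566e+00 -4.44089210e-16
  9.11072922e-01 -3.64068647e-01]
```

View pics/w1.png

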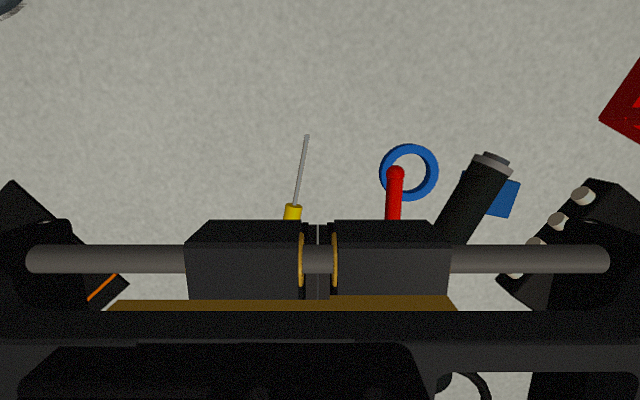

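The wrist view shows the red ball end at (396,172) with the lever running straight down from it, clear of the fingers. I'll compare it with the prediction, and check the finger geometry from depth.

```bash
python3 - <<'E'
from h import *
f=np.load("w1.npz");cm=ctrl.camera_model("wrist");he=cm["hand_eye"];R=f["o"]@he[:3,:3];eye=f["ee"]+f["o"]@he[:3,3]
m=red(f["p"],(370,155,420,222));ys,xs=np.nonzero(m)
top=ys.min();rows=[(xs[ys==y].mean(),y) for y in range(190,216,4)];w=[np.ptp(xs[ys==y])+1 for y in range(190,216,4)]
bx=xs[ys<top+18];print("ball top",top,"x range",bx.min(),bx.max(),w)
bw=(bx.min()+bx.max()+1)/2
print("ball",onz([[bw,top+ (bx.max()-bx.min()+1)/2]],cm,.15,eye,R))
L=onz(rows,cm,.158,eye,R);print(L.round(4));d=L[0]-L[-1];print("lever angle",np.arctan2(-d[0],d[1]))
a=.458;print("pred ball",H+.105*np.array([-np.sin(a),np.cos(a)]))
print("finger points in tool frame")
for u,v in((250,235),(250,285),(195,270),(440,270),(300,270),(312,240),(318,240),(312,228),(325,228),(310,285),(100,260),(100,320)):
    z=f["d"][v,u];r,_=ray([[u,v]],cm,eye,np.eye(3));c=r[0]*z;print((u,v),(he[:3,:3]@c+he[:3,3]).round(3),f["p"][v,u])
E
```

```text
ball top 165 x range 386 403 [np.int64(16), np.int64(15), np.int64(16), np.int64(15), np.int64(16), np.int64(15), np.int64(16)]
ball [[ 0.5521869  -0.02611808  0.15      ]]
[[ 0.5561 -0.0378  0.158 ]
 [ 0.5575 -0.041   0.158 ]
 [ 0.5588 -0.0443  0.158 ]
 [ 0.5602 -0.0475  0.158 ]
 [ 0.5616 -0.0508  0.158 ]
 [ 0.5638 -0.0537  0.158 ]
 [ 0.5652 -0.057   0.158 ]]
lever angle 0.43999569673181016
pred ball [ 0.55157371 -0.02832145]
finger points in tool frame
(250, 235) [ 0.037 -0.017 -0.063] [27 20 24]
(250, 285) [ 0.026 -0.017 -0.069] [44 43 44]
(195, 270) [ 0.03  -0.031 -0.068] [39 31 38]
(440, 270) [ 0.03   0.031 -0.069] [56 48 48]
(300, 270) [ 0.029 -0.004 -0.066] [186 155  70]
(312, 240) [ 0.009 -0.002  0.001] [14  0  0]
(318, 240) [0.009 0.001 0.002] [96 98 93]
(312, 228) [ 0.009 -0.003  0.018] [10 17 18]
(325, 228) [ 0.066  0.    -0.137] [23 23 19]
(310, 285) [-0.    -0.003 -0.024] [47 44 48]
(100, 260) [ 0.03  -0.058 -0.063] [73 68 65]
(100, 320) [ 0.025 -0.047 -0.081] [11  9 10]
```

```bash
sed -i 's/^YAW.*/YAW=.012; H=np.array([.5985,-.1205])/' h.py
cat >> h.py <<'E'
def rep(tag):
    s=ctrl.read_state();q,p=pad(.36)
    f=s["wrist_force"];print(tag,round(s["t"],2),s["ee_pos"].round(4),"F",f.round(2),"push",round(float(-f[:2]@p),2),"depth past(.36)",round(float((s["ee_pos"][:2]-q)@p+.015),4));return float(-f[:2]@p)
def press(F=10):
    z=.157
    hit=ctrl.move_straight(*tcp(.36,0,z),velocity=.03,until_force=F);f=rep(f"arc {hit}")
    if not hit:
        hit=ctrl.move_straight(tcp(.36,-.016,z)[0],velocity=.015,until_force=max(F-f,3));rep(f"push {hit}")
    ctrl.hold(.4);return rep("held")
E
python3 - <<'E'
from h import *
ctrl.move_straight(*tcp(0,.045,.157),velocity=.1);rep("down")
ctrl.move_straight(tcp(0,.012,.157)[0],velocity=.06);rep("near")
press()
for n in("top","side","wrist"):
    p,d=ctrl.grab_frame(n);cv2.imwrite(f"pics/{n}2.png",p[:,:,::-1]);np.savez(f"{n}2.npz",p=p,d=d)
a=cv2.imread("pics/top2.png")[130:230,260:420];b=cv2.imread("pics/side2.png")[150:270,270:430]
cv2.imwrite("pics/c2.png",np.vstack([cv2.resize(a,(480,300)),cv2.resize(b,(400,300))[:, :] if 0 else cv2.resize(b,(480,300))]))
E
```

```text
down 5.46 [ 0.5025 -0.073   0.1575] F [0.07 0.03 0.46] push -0.07 depth past(.36) -0.0703
near 6.16 [ 0.5315 -0.0582  0.1568] F [ 0.83 -0.94  0.38] push -0.73 depth past(.36) -0.04
arc False 7.75 [ 0.5682 -0.0391  0.1568] F [-4.01 -5.16  2.01] push 4.46 depth past(.36) -0.0017
push True 8.37 [ 0.5718 -0.0384  0.1563] F [-5.27 -2.35  6.08] push 5.46 depth past(.36) 0.002
held 8.77 [ 0.5712 -0.0385  0.1563] F [-5.29 -2.27  5.57] push 5.48 depth past(.36) 0.0014
```

View pics/c2.png

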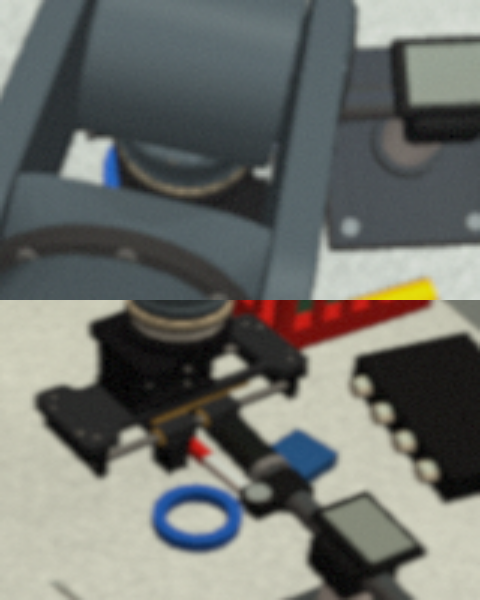

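View pics/wrist2.png

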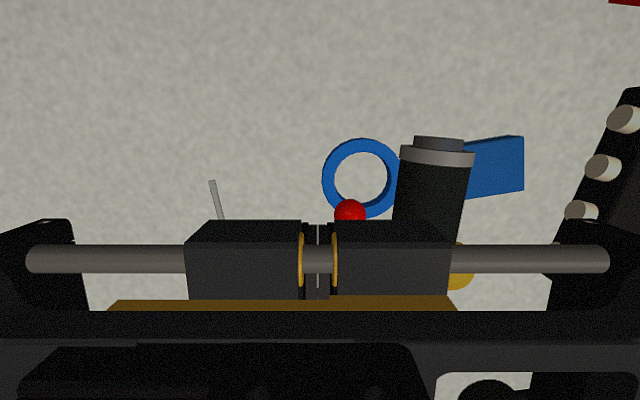

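The wrist view shows the ball end at about (350,213), next to the closed fingers and with a gap to the black grip at (400–470, 150–240). I'll work out the lever angle from the ball position to see whether it's at the stop.

```bash
cat >> h.py <<'E'
def ballangle():
    s=ctrl.read_state();p,d=ctrl.grab_frame("wrist");cm=ctrl.camera_model("wrist");he=cm["hand_eye"]
    R=s["orientation"]@he[:3,:3];eye=s["ee_pos"]+s["orientation"]@he[:3,3]
    m=red(p,(320,150,420,222));ys,xs=np.nonzero(m);bx=xs[ys<ys.min()+20]
    r=(bx.max()-bx.min()+1)/2;b=onz([[(bx.min()+bx.max()+1)/2,ys.min()+r]],cm,.15,eye,R)[0]
    v=b[:2]-H;print("ball",b.round(4),"r",r,"dist",np.linalg.norm(v).round(4),"theta",round(.44+YAW-np.arctan2(-v[0],v[1]),3));return p
E
python3 - <<'E'
from h import *
ballangle();rep("now")
s=ctrl.read_state();print(s["orientation"].round(3))
E
```

```text
ball [ 0.5858 -0.0164  0.15  ] r 16.0 dist 0.1049 theta 0.33
now 8.97 [ 0.5712 -0.0385  0.1563] F [-5.19 -2.11  5.54] push 5.36 depth past(.36) 0.0014
[[-0.093  0.996 -0.015]
 [ 0.996  0.093 -0.002]
 [-0.001 -0.015 -1.   ]]
```

```bash
python3 - <<'E'
from h import *
s=ctrl.read_state();P=s["ee_pos"].copy();P[2]=.157;p=pad(.36)[1]
for i in range(1,9):
    ctrl.move_straight(P+np.r_[p,0]*.0015*i,velocity=.015);f=rep(i)
    if f>12:break
ballangle()
E
```

```text
1 9.22 [ 0.5701 -0.0387  0.1567] F [-5.44 -3.03  2.47] push 5.7 depth past(.36) 0.0003
2 9.47 [ 0.5716 -0.0384  0.1566] F [-5.51 -1.84  2.72] push 5.65 depth past(.36) 0.0018
3 9.72 [ 0.5729 -0.0382  0.1566] F [-5.44 -1.16  3.17] push 5.53 depth past(.36) 0.003
4 9.97 [ 0.5734 -0.0381  0.1566] F [-8.23 -1.28  4.65] push 8.31 depth past(.36) 0.0036
5 10.22 [ 0.5736 -0.0381  0.1565] F [-9.42 -3.27  6.91] push 9.68 depth past(.36) 0.0038
6 10.47 [ 0.5738 -0.038   0.1565] F [-12.27  -5.16   7.03] push 12.69 depth past(.36) 0.004
ball [ 0.5885 -0.0162  0.15  ] r 15.5 dist 0.1048 theta 0.357
```

The push force jumps from 5.5 to 12.7 N while the tool barely moves, and the ball gives theta ≈ 0.357, so the lever is on its stop. Next I'll release it fully, check it, then press again and hold.

```bash
python3 - <<'E'
from h import *
ctrl.move_straight(*tcp(.36,0,.157),velocity=.03)
ctrl.move_straight(*tcp(0,.025,.157),velocity=.05);ctrl.hold(.5);rep("released")
p=ballangle();cv2.imwrite("pics/w3.png",p[:,:,::-1])
ctrl.move_straight(tcp(0,.012,.157)[0],velocity=.06)
ctrl.move_straight(*tcp(.36,0,.157),velocity=.03);rep("arc")
d=pad(.36)[1]
for b in np.arange(.004,.0151,.0015):
    ctrl.move_straight(tcp(.36,-b,.157)[0],velocity=.015);f=rep(round(b,4))
    if f>12:break
ctrl.hold(.5);rep("held");ballangle()
E
```

```text
released 12.79 [ 0.52   -0.0641  0.157 ] F [-0.71  0.5  -0.06] push 0.66 depth past(.36) -0.052
ball [ 0.551  -0.0261  0.15  ] r 14.0 dist 0.1057 theta -0.014
arc 14.8 [ 0.5682 -0.0391  0.1568] F [-4.14 -4.49  1.41] push 4.53 depth past(.36) -0.0016
0.004 15.22 [ 0.5717 -0.0385  0.1567] F [-4.78 -4.03  2.02] push 5.13 depth past(.36) 0.0019
0.0055 15.47 [ 0.5729 -0.0382  0.1567] F [-5.87 -5.3   2.34] push 6.33 depth past(.36) 0.0031
0.007 15.72 [ 0.5735 -0.0381  0.1566] F [-6.35 -5.33  3.73] push 6.82 depth past(.36) 0.0037
0.0085 15.97 [ 0.5736 -0.038   0.1565] F [-8.82 -4.33  5.66] push 9.18 depth past(.36) 0.0038
0.01 16.22 [ 0.5738 -0.038   0.1565] F [-12.6   -5.89   7.44] push 13.09 depth past(.36) 0.004
held 16.72 [ 0.5738 -0.038   0.1565] F [-11.77  -5.85   6.41] push 12.25 depth past(.36) 0.004
ball [ 0.5887 -0.0162  0.15  ] r 15.5 dist 0.1047 theta 0.358
```

View pics/w3.png

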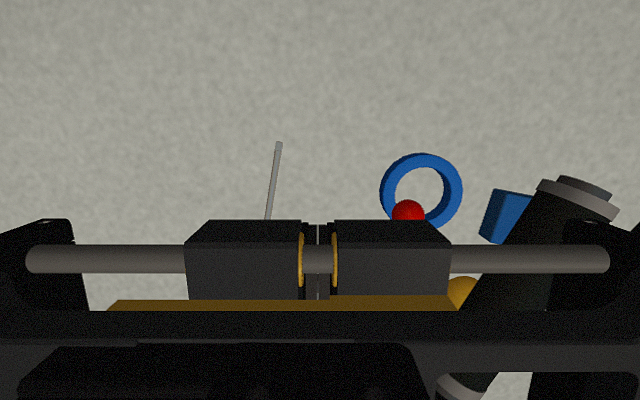

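In the release picture the ball is at (408,213), clear of the fingers, and the lever is fully out (theta ≈ 0). It's now back at its stop and held with about 12 N.

```bash
python3 -c "
from rig import ctrl
print(ctrl.finish_job())"
```

```text
the job is handed in; nothing more can be done
None
```

I pushed the brake lever in to its stop, let it spring fully out, then pushed it in again; the job is handed in with the fingers still holding it at the stop with about 12 N, after about 17 s of the 38 s allowed.

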